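# Hang the lift-off door of a suction box and shut it

### The arm

A 7-joint arm with a two-finger parallel gripper is mounted at the origin on the work surface. World frame = base frame: x ahead of the robot, y to its left, z up, the work surface at z = 0. Lengths are in m, angles in rad, forces in N, time in s.
With the tool pointing down it reaches from about 0.425 to 0.95 m from the base axis. Payload 4.7 kg.
Tool frame: the origin (TCP) lies between the finger pads; the fingertips stand 25 mm ahead of it and the grasp point (between the pads) lies 6 mm ahead of it; x points along the fingers, z is the direction in which the jaws open and shut, and the axes are right-handed (so a half turn about x gives the same grasp; the last joint's range is limited). The gripper opens to 85 mm and grips with 20 to 120 N. Pads are 22 mm wide; open, the fingers measure 114 mm over their backs; the gripper's body (76 mm by 85 mm) begins 54 mm behind the grasp point. The pads swing forward as they close: fully open they stand 13 mm farther back than shut.
Start: joints at [-1.345, 0.469, -0.049, 1.532, 0.024, 1.141, -0.082], TCP at [0.17, 0.653, 0.23] pointing down, gripper open.
Joint ranges: [-2.59, 2.59], [-0.33, 1.99], [-1.39, 1.29], [0.1, 2.45], [-1.04, 4.18], [0.21, 1.99], [-2.66, 2.66]. Speed limits (rad/s): [2.57, 2.57, 3.14, 3.14, 3.14, 3.14, 3.14].

### API

Orientations are given as a 3x3 rotation matrix whose columns are the frame's x, y, z axes.
In Python, from rig import * gives the robot as it stands. Calls block until the motion is done:
- movep(position, orientation): joint-space move of the TCP to a pose.
- move_l(position, attitude=None, feed=0.15, until_force=None): straight line of the TCP; attitude=None keeps the orientation; feed is the mean speed in m/s. With until_force (N) it stops when the force on the tool has changed by that much, and returns True; else False.
- move_joints(angles): joint-space move.
- command_gripper(opening, newtons=None): finger opening in m; newtons is the grip in N (None keeps the last); returns when the fingers have stopped.
- sleep(seconds).
- inverse_kinematics(position, orientation): joint angles nearest the present ones, or None.
- sense(): the state.
- camera(name): name is "scene" or "top"; returns (picture, depth): 420x560x3 uint8, red, green, blue; 420x560 float32, m along the optical axis (not along the pixel's ray), 0 where there is no reading.
- camera_params(name): a dict with "K" (3x3 intrinsics, pixels), "dist" ([k1, k2, p1, p2, k3] as OpenCV has them; the pictures are not rectified), "position" and "rotation" of the camera in the world. Camera axes: x right, y down, z forward; pixel columns grow to the right and rows downward; lengths in m; the calibration is good to about 2 mm. A picture is of the moment at which its call begins. camera_params takes no time and is no camera call.
A pose or a line that the arm cannot do raises Unreachable and nothing moves.
- finish_job(): hands the job in, once; it reports no verdict.
The state is a dict: "time_s": time; "joint_pos": joint angles; "qd": joint speeds; "joint_efforts": joint torques, N m; "position": TCP position; "tcp_rot": TCP orientation; "wrist_force": force on the tool from outside, world axes, zero at the start; "ft_torque": the same for the moment, N m; "finger_gap": finger opening in m.
Only numpy, scipy, OpenCV 4.12 (cv2) and the standard library are available. Lean on these libraries where they do the work, as an engineer would, in place of code of your own. Each camera call takes 0.05 s, during which the arm holds its last target.

### The job

The dust door of the bench suction box has been washed and stands in the drying stand: lift it out and hang it back on the box's two hinge pins with the door standing well open, lowering it in your grip, gently, until both knuckles are fully down on their pins. Then let go and swing the door fully shut against its seal, without disturbing the plaster cast, the bur block or the jar.

Things in the scene. Friction and masses are not known exactly. Their poses are not given: they have to be found in the camera images.
- door: Loose upright door, 0.35 kg nominal: grey frame with clear window, panel 160 wide, 150 high, 14 mm thick. Origin on its hinge axis, level with the panel's bottom; z up, y from hinge axis to free edge, outside faces -x. Panel fills x -7..7, y 16..176, z 0..150 mm; mass centre near y 90, z 73. A black pull rib stands 14 mm out of the outside at y 160..170, z 45..95.
- door_top (a point): Middle of the door's top edge: x 0, y 96, z 150 mm in the door's frame, same axes. The plain top rail, 34 mm deep, can be pinched across its 14 mm thickness from above.
- free_edge (a point): Middle of the door's free (non-hinge) edge: x 0, y 176, z 75 mm in the door's frame, same axes.
- knuckle_low (a point): Mouth (lower end, centre) of the door's lower knuckle: x 0, y 0, z 20 mm in the door's frame. A vertical steel tube open at both ends, 22 mm outside and 12.4 mm inside diameter, 22 mm long (door z 20..42).
- knuckle_up (a point): Mouth (lower end, centre) of the door's upper knuckle, an equal tube: x 0, y 0, z 105 mm in the door's frame (door z 105..127).
- box: Fixed white sheet-metal suction box, 191 mm high, open in front. Origin on the hinge axis at bench height; z up, open front faces -x. Body fills x 16..196, y -20..205 mm; hose stub to x 246 behind. The shut door runs from the axis along +y with its axes parallel to the box's. It opens towards -x, its yaw growing counter-clockwise from above (90 degrees open: door points along box -x).
- lower_pin (a point): Tip of the lower hinge pin, z 72 mm on the box's hinge axis. Pins: upright steel, 10 mm diameter, 22 mm high, upper 8 mm tapered to 4 mm; each on a bracket 8 mm thick, 22 mm across. Bracket tops at z 50 and 135, so the lower knuckle must come in sideways between this tip and the upper bracket's underside (z 127).
- upper_pin (a point): Tip of the upper hinge pin, z 157 mm on the box's hinge axis. With both knuckles resting on the brackets the door's origin is on the axis at z 30 mm, panel top at z 180. The hung door swings with slight friction (about 1 N at the free edge), may sag by some 5 mm at the free edge, and stays where it is left.
- seal (a point): Middle of the rubber seal strip's face, x 7.5, y 170, z 105 mm in the box's frame, strip 16 mm wide, 130 high: a dead stop that the inner face of the shut door meets. Above it a fixed keeper lip (underside z 185, x -4..16, y 150..205 mm) covers the free top corner of the shut door, so the door can be hung only when open.
- stand: Fixed white drying stand, base 110 x 110 x 12 mm, origin at the centre of its underside. A 17 mm wide slot runs along its y between two walls 90 mm long, 6 mm thick, tops at z 42, slot floor at z 12 mm. The door stands upright in the slot at the start, with the same axes as the stand.
- cast: Bystander: cream plaster dental cast, 60 x 60 mm, 32 mm high, origin under its centre. Leave alone.
- burs: Bystander: grey bur block, 50 x 90 mm, about 62 mm high with its burs, origin under its centre. Leave alone.
- jar: Bystander: amber jar, 64 mm diameter, 85 mm high, origin under its centre. Leave alone.
Things that resemble listed ones, but are neither listed nor needed, are in the scene too. Of the things that look like the door, the middle-sized one is meant.

How it is judged:
On the way:
1. the door is still held, stands at least 25 degrees open, and both knuckles are fully down on their pins (horizontal distance between door and box below 0.006 m and z of door in the frame of box between 0.024 and 0.035 m and angle between door's own z axis and vertical below 0.08 rad and angle between the x axis of door and the x axis of box, either way round above 0.44 rad and contact force between door and the fingers above 3 N), for 0.1 s.
At the end, for the whole second after the job is handed in: The door hangs on both pins (its origin within 6 mm of the hinge axis and 24 to 35 mm above the bench, upright within 0.08 rad), is shut (middle of its free edge no more than 12 mm out from the shut plane), and is at rest (horizontal distance between door and box below 0.006 m and z of door in the frame of box between 0.024 and 0.035 m and angle between door's own z axis and vertical below 0.08 rad and x of free_edge in the frame of box above -0.012 m and y of free_edge in the frame of box above 0.15 m and linear speed of door below 0.02 m/s); the robot touches nothing.
It fails at once if the plaster cast is pushed more than 30 mm from its place (distance of cast from where it was at the start of the episode above 0.03 m).
It fails at once if the bur block is pushed more than 30 mm from its place (distance of burs from where it was at the start of the episode above 0.03 m).
It fails at once if the jar is pushed more than 30 mm from its place (distance of jar from where it was at the start of the episode above 0.03 m).
It fails at once if the door is tipped over (more than 40 degrees) (angle between door's own z axis and vertical above 0.7 rad).
It fails at once if the door is dropped or rammed onto the box (more than 80 N) (contact force between door and box above 80 N).
It also fails if it takes over 58 s, if anything falls off the work surface, if the arm or the gripper's body presses on something with over 40 N, if the wrist force passes 120 N, or if a joint passes its speed limit or range.

## Working session

There is one attempt and no reset: what is moved stays moved. The work goes in short steps, each a Python script; the robot and the scene stay as the last script left them, time stands still between calls to the robot, and variables do not carry over. Pictures are saved under pics/ and viewed, and the job is handed in when it is done.

```bash
ls; mkdir -p pics
python3 - <<'E'
from rig import *
import cv2,numpy as np
for n in ("scene","top"):
    p,d=camera(n); cv2.imwrite(f"pics/{n}0.png",p[:,:,::-1]); np.savez(f"pics/{n}0.npz",p=p,d=d)
    c=camera_params(n); print(n,c)
s=sense(); print(s)
E
```

```text
pics
scene {'K': array([[446.27713899,   0.        , 276.54145675],
       [  0.        , 446.27713899, 211.69731753],
       [  0.        ,   0.        ,   1.        ]]), 'dist': array([-0.06515912,  0.        ,  0.        ,  0.        ,  0.        ]), 'position': array([1.17016748, 0.44828895, 0.72043479]), 'rotation': array([[-0.69194453,  0.42875302, -0.58084732],
       [ 0.72150094,  0.38228325, -0.57731786],
       [-0.02547858, -0.81855382, -0.57386451]])}
top {'K': array([[452.17214102,   0.        , 279.73677497],
       [  0.        , 452.17214102, 205.66861386],
       [  0.        ,   0.        ,   1.        ]]), 'dist': array([0.03479334, 0.        , 0.        , 0.        , 0.        ]), 'position': array([ 0.5055488 , -0.13912974,  1.10258532]), 'rotation': array([[-0.02936077, -0.99739598,  0.06587259],
       [-0.9994803 ,  0.02841703, -0.0152185 ],
       [ 0.01330696, -0.06628519, -0.99771198]])}
{'time_s': 0.1, 'joint_pos': array([-1.34489853,  0.46936616, -0.04858263,  1.53355715,  0.02409394,
        1.14102015, -0.08229613]), 'qd': array([-4.78543581e-05, -2.93303594e-03, -1.49583796e-03, -2.17009404e-03,
        5.86794289e-04, -5.06166684e-04, -4.64438660e-04]), 'joint_efforts': array([ 1.21240562e-03, -5.11510241e+01, -4.66637139e-02, -2.38388425e+01,
        1.08378689e-02,  4.36417147e-03, -1.08693257e-05]), 'position': array([0.1699936 , 0.65270105, 0.22897004]), 'tcp_rot': array([[-3.84815364e-04, -9.67719074e-01,  2.52031041e-01],
       [-1.72309818e-03,  2.52031327e-01,  9.67717542e-01],
       [-9.99998441e-01, -6.18816507e-05, -1.76446051e-03]]), 'wrist_force': array([-0.18038826, -0.15423082,  0.46735686]), 'ft_torque': array([-0.02824663,  0.0290683 ,  0.0148526 ]), 'finger_gap': 0.08580911864142082}
```

View pics/scene0.png

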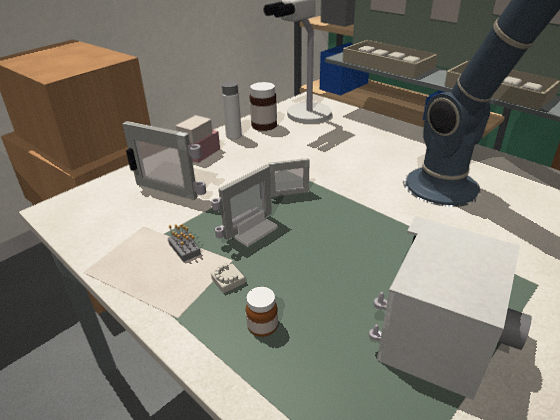

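View pics/top0.png

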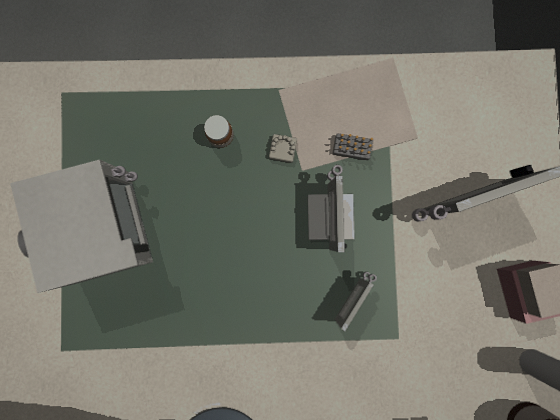

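Candidates for the door: large framed panel at scene (160,160) / top (490,192), leaning on the bench to the right; mid-sized one in the white stand at scene (245,205) / top (338,210); small one at scene (290,178) / top (358,300). By the description (middle-sized, standing in the slot), it is the one at (245,205). I'll check it with a crop and measure.

```bash
cat > h.py <<'E'
import numpy as np, cv2
from rig import *
def cloud(n,d):
    c=camera_params(n); K=c["K"]; h,w=d.shape
    u,v=np.meshgrid(np.arange(w),np.arange(h))
    q=cv2.undistortPoints(np.stack([u,v],-1).reshape(-1,1,2).astype(float),K,c["dist"]).reshape(h,w,2)
    P=np.dstack([q[...,0]*d,q[...,1]*d,d])
    W=P@c["rotation"].T+c["position"]; W[d<=0]=np.nan
    return W
def proj(n,X):
    c=camera_params(n); R=c["rotation"].T
    return cv2.projectPoints(np.atleast_2d(X).astype(float),cv2.Rodrigues(R)[0],-R@c["position"],c["K"],c["dist"])[0].reshape(-1,2)
E
cat > a.py <<'E'
from h import *
out=[]
for n,(x0,y0,x1,y1) in (("scene",(200,150,320,260)),("top",(290,150,410,340)),("top",(0,140,200,310)),("scene",(350,210,540,400))):
    z=np.load(f"pics/{n}0.npz"); p=z["p"][y0:y1,x0:x1,::-1]
    s=min(400/p.shape[1],300/p.shape[0]); p=cv2.resize(p,None,fx=s,fy=s,interpolation=cv2.INTER_CUBIC)
    q=np.zeros((300,400,3),np.uint8); q[:p.shape[0],:p.shape[1]]=p[:300,:400]; out.append(q); print(n,s)
cv2.imwrite("pics/crops.png",np.vstack([np.hstack(out[:2]),np.hstack(out[2:])]))
z=np.load("pics/top0.npz"); W=cloud("top",z["d"])
for v,u in [(250,60),(210,338),(195,338),(230,338),(245,340),(172,336),(180,304),(300,200),(131,217),(172,117),(176,131),(147,282),(147,352),(192,490),(300,358),(248,140),(217,318),(217,347)]: print((u,v),W[v,u].round(4))
E
python3 a.py
```

```text
scene 2.727272727272727
top 1.5789473684210527
top 1.7647058823529411
scene 1.5789473684210527
(60, 250) [0.4903 0.2844 0.1904]
(338, 210) [ 0.5551 -0.2747  0.1622]
(338, 195) [ 0.5866 -0.276   0.1615]
(338, 230) [ 0.5135 -0.2729  0.1635]
(340, 245) [ 0.4824 -0.2759  0.1629]
(336, 172) [ 0.638  -0.2766  0.1401]
(304, 180) [ 0.6395 -0.2172  0.0019]
(200, 300) [0.3572 0.0418 0.0005]
(217, 131) [ 0.7464 -0.0173  0.0868]
(117, 172) [0.6499 0.1881 0.1444]
(131, 176) [0.6518 0.1836 0.0654]
(282, 147) [ 0.7191 -0.1653  0.0199]
(352, 147) [ 0.7139 -0.3343  0.0227]
(490, 192) [ 0.5798 -0.5704  0.2086]
(358, 300) [ 0.3612 -0.318   0.11  ]
(140, 248) [0.4876 0.1528 0.1056]
(318, 217) [ 0.5475 -0.2473  0.0127]
(347, 217) [ 0.5456 -0.3178  0.0095]
```

Run:
```python
from h import *
z=np.load("pics/top0.npz"); W=cloud("top",z["d"])
# box top
m=(W[...,2]>.18)&(W[...,2]<.2); m[:,200:]=0; m[:150]=0
k,l,st,ce=cv2.connectedComponentsWithStats(m.astype(np.uint8))
for i in range(1,k):
    if st[i,4]>50: print("hi",st[i],np.nanmedian(W[l==i][:,2]))
i=1+np.argmax(st[1:,4]); P=W[l==i]; print(cv2.minAreaRect(P[:,:2].astype(np.float32)))
# door in stand
m=(W[...,2]>.14)&(W[...,2]<.18); m[:,:300]=0; m[:,380:]=0;m[:150]=0;m[265:]=0
k,l,st,ce=cv2.connectedComponentsWithStats(m.astype(np.uint8))
for i in range(1,k):
    if st[i,4]>20: 
        P=W[l==i]; print("door",st[i],np.median(P[:,2]),cv2.minAreaRect(P[:,:2].astype(np.float32)), P.min(0),P.max(0))
```

```text
hi [   10   160   129   133 10914] 0.19081162948129315
((0.5413330793380737, 0.2585641145706177), (0.226376473903656, 0.2037343829870224), 14.327585220336914)
door [334 174  10  78 608] 0.16125036075278415 ((0.5515710115432739, -0.27755483984947205), (0.014795702882111073, 0.16407106816768646), 89.19868469238281) [ 0.46964254 -0.28560666  0.14003692] [ 0.63360104 -0.2692756   0.16773862]
```

View pics/crops.png

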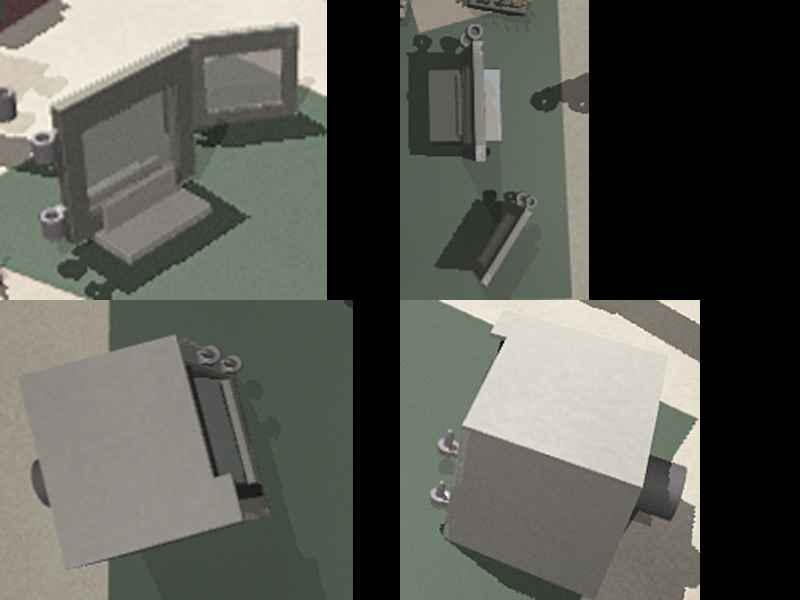

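Run:
```python
from h import *
z=np.load("pics/top0.npz"); W=cloud("top",z["d"]); p=z["p"]
e1=np.array([-.2474,.9689]);e2=np.array([-.9689,-.2474]); O=np.array([.6547,.1885])
print(proj("top",[[*O,.157],[*O,.135],[*O,.072],[*O,.05]]).round(1))
a=cv2.resize(p[155:190,100:150,::-1],None,fx=12,fy=12,interpolation=cv2.INTER_CUBIC)
cv2.imwrite("pics/pins_top.png",a)
s=np.load("pics/scene0.npz"); print(proj("scene",[[*O,.157],[*O,.135],[*O,.072],[*O,.05]]).round(1))
cv2.imwrite("pics/pins_scene.png",cv2.resize(s["p"][280:350,360:410,::-1],None,fx=8,fy=8,interpolation=cv2.INTER_CUBIC))
np.set_printoptions(linewidth=200)
Z=(W[...,2]*1000)[163:186,106:142]
print(np.nan_to_num(Z).astype(int))
```

```text
[[114.7 168.9]
 [118.3 170.4]
 [127.9 174.4]
 [130.9 175.7]]
[[382.  292.6]
 [380.5 301.4]
 [376.7 325.2]
 [375.4 332.9]]
[[152 146  -3  -1   1   2   0   0   6   2   1   1   2   0   1   3   2   4   2   1   3  -1   2   1   2   0   2   0   0  -1  -2   2   1   1   0   3]
 [154 146 139 137 130  -2   2  -1   1   0   0   1  -1  -1  -2  -2   0   0  -1   0  -2   1   1   0   0   1   2   3   0   0   3   1   0   2  -1   2]
 [156 149 145 135 132 121 117   0   2  -2   3   2   3   2   4   1   0   3   0   2   0   1   2   1   0   5   0   0   1   3  -1   1   3  -1   0   2]
 [159 149 145 140 126 127 115 110 103   0 133 135 134 137 138 132 134   1   1   1   0   1  -1   3   0   4   0   4   2   3   0   0   0   0  -2   1]
 [158 152 147 138 132 127 120 111 102 135 133 134 134 134 132 134 137 136 127   0   0   0   1   1   1   0   2   2   2  -1   3   0   0   4   2   1]
 [159 155 150 143 131 127 121 115 134 156 154 153 147 145 131 136 133   0 132   2   0   3   0   0   0  -1   0   0   2   1   5   1   0   2   0   1]
 [163 153 150 145 135 132 132 133 155 159 154 151 147 150 143 134 134 130 133 131   0  -1   2  -
[... 1703 characters left out ...]
11  11  11  81  81  77  76  72  63  64  58  59  51  47  34  23  18   9   0   3  -1   0   3   1  -1   0   0   3]
 [180 180 168  12   9   9  10  14  11  10  12  11   8   8  15  60  58  55  49  48  44  43  37  26  19   6   2   2  -1   0   0   2   3   3   0   1]
 [184 178 172  12  13  12  10  10  10  11  10   9  10  12  11  12  10  15  42  41  31  31  29  24  20  11   8   2   0   1   1   5   4   0   1   2]
 [187 180 174  13  11  11  13  10   9  14  12  12  12  14  10  14  10  13  11   5  22  16  16  15  10  13   7   2   3   2  -1   0   3   2  -1  -2]
 [188 182 176 167  11  11  12   9  10  13  13  10  11  12  13   8  10  11   9  15  10  12  29  30  28  14   8   2   4   1   0   0   3   4  -2   2]]
```

View pics/pins_top.png

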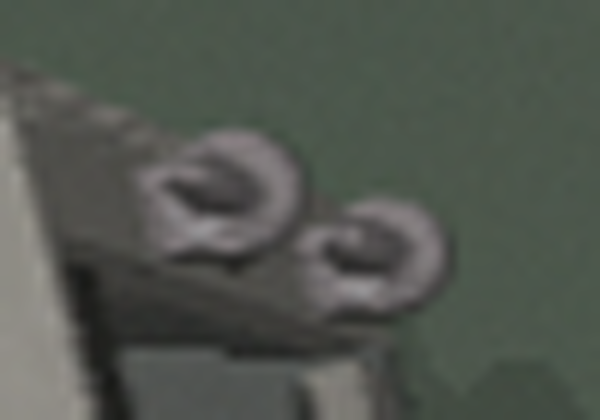

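View pics/pins_scene.png

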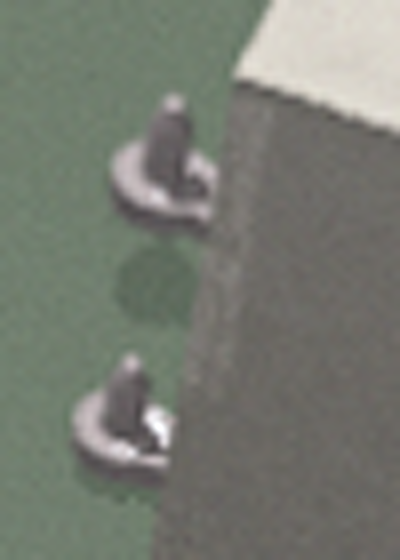

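Run:
```python
from h import *
from scipy.optimize import least_squares
def f(q,ret=0):
    X=lambda z:[q[0],q[1],z]
    a=proj("top",[X(.157),X(.135),X(.072),X(.05)])-[[115.2,169.4],[119.5,170.4],[128.9,174.6],[132.3,175.8]]
    b=proj("scene",[X(.157),X(.072)])-[[381.1,292.5],[375.9,324.5]]
    return (a,b)[ret-1] if ret else np.r_[a.ravel(),b.ravel()]
r=least_squares(f,[.6547,.1885]);print("both",r.x.round(4),f(r.x,1).round(2),f(r.x,2).round(2))
for k in (1,2):
    r=least_squares(lambda q:f(q,k).ravel(),[.6547,.1885]);print(k,r.x.round(4))
# box edge fits from top plane: front edge & sides by pixel lines
z=np.load("pics/top0.npz"); W=cloud("top",z["d"])
m=((W[...,2]>.183)&(W[...,2]<.199)); m[:,200:]=0; m[:150]=0
c=cv2.findContours(m.astype(np.uint8),cv2.RETR_EXTERNAL,cv2.CHAIN_APPROX_NONE)[0]; c=max(c,key=cv2.contourArea)
pts=np.array([W[v,u,:2] for u,v in c[:,0]])
for th in np.arange(11,17,1.):
    pass
th=np.deg2rad(14.33); e1=np.array([-np.sin(th),np.cos(th)]);e2=-np.array([np.cos(th),np.sin(th)])
O=np.array([.653,.187]); B=np.c_[(pts-O)@e1,(pts-O)@e2]
def side(s,ax):
    p=B[s]; k=np.polyfit(p[:,1-ax],p[:,ax],1); print(k, p[:,ax].mean(),len(p))
side((B[:,0]<.03)&(B[:,0]>.005)&(B[:,1]<.13)&(B[:,1]>0),0)
side((B[:,0]>.18)&(B[:,1]>0)&(B[:,1]<.18),0)
side((B[:,1]<0)&(B[:,0]>.03)&(B[:,0]<.18),1)
side((B[:,1]>.19)&(B[:,0]>.03)&(B[:,0]<.18),1)
```

```text
both [0.6544 0.1865] [[ 0.47 -0.39]
 [-0.22  0.13]
 [-0.15 -0.08]
 [-0.51  0.  ]] [[-0.01 -0.55]
 [-0.01  0.01]]
1 [0.6542 0.1863]
2 [0.6549 0.1869]
[-0.00434066  0.01685139] 0.016566557595608034 63
[-0.00044702  0.19555477] 0.1955142150503482 91
[-0.006753   -0.02042019] -0.021119853279983822 75
[-0.0075023   0.20290881] 0.20213090423883726 76
```

```bash
cat >> h.py <<'E'
GY=.092
def Rt(psi,s=1):
    # psi: heading of door y axis (rad); door x axis = heading-90deg
    dx=np.array([np.sin(psi),-np.cos(psi),0])*s
    x=np.array([0,0,-1.]); return np.c_[x,np.cross(dx,x),dx]
def tcp(o,psi,gy=GY,dz=.141):
    # TCP for door origin o; dz= TCP height above door origin
    return np.array([o[0]+gy*np.cos(psi),o[1]+gy*np.sin(psi),o[2]+dz])
AX=np.array([.6544,.1865]); TH=np.deg2rad(194.33)
E
python3 - <<'E'
from h import *
psi0=np.deg2rad(179.2); o0=np.array([.5516+.096,-.2776-.0013,.012])
for s in (1,-1):
    for op in (40,50,60,90):
        psi=TH+np.deg2rad(op)
        r=[inverse_kinematics(tcp(o0,psi0),Rt(psi0,s)),inverse_kinematics(tcp([*AX,.068],psi),Rt(psi,s)),inverse_kinematics(tcp([*AX,.13],psi),Rt(psi,s))]
        print(s,op,[None if q is None else q.round(2) for q in r])
E
```

```text
1 40 [array([-0.27,  0.64,  0.99,  1.79, -0.61,  1.06,  2.51]), array([-0.32,  0.38,  0.09,  1.72, -0.04,  1.04,  2.3 ]), array([-0.36,  0.33,  0.14,  1.65, -0.05,  1.17,  2.31])]
1 50 [array([-0.27,  0.64,  0.99,  1.79, -0.61,  1.06,  2.51]), array([-0.28,  0.4 ,  0.05,  1.69, -0.02,  1.05,  2.48]), array([-0.32,  0.35,  0.11,  1.62, -0.04,  1.17,  2.49])]
1 60 [array([-0.27,  0.64,  0.99,  1.79, -0.61,  1.06,  2.51]), array([-0.23,  0.42,  0.02,  1.66, -0.01,  1.06,  2.66]), array([ 0.52,  0.64, -1.18,  1.54,  0.6 ,  1.37,  2.16])]
1 90 [array([-0.27,  0.64,  0.99,  1.79, -0.61,  1.06,  2.51]), array([-0.86,  0.74,  1.11,  1.58, -0.68,  1.26, -2.53]), array([-0.86,  0.67,  1.11,  1.5 , -0.61,  1.35, -2.59])]
-1 40 [array([-0.17,  0.57,  0.82,  1.78, -0.48,  1.  , -0.75]), array([-0.71,  0.43,  0.63,  1.75, -0.29,  1.06, -0.61]), array([-0.73,  0.37,  0.64,  1.67, -0.24,  1.18, -0.65])]
-1 50 [array([-0.17,  0.57,  0.82,  1.78, -0.48,  1.  , -0.75]), array([-0.68,  0.45,  0.62,  1.72, -0.29,  1.07, -0.42]), array([-0.7 ,  0.39,  0.63,  1.64, -0.25,  1.19, -0.45])]
-1 60 [array([-0.17,  0.57,  0.82,  1.78, -0.48,  1.  , -0.75]), array([-0.65,  0.47,  0.61,  1.68, -0.3 ,  1.08, -0.23]), array([-0.67,  0.42,  0.63,  1.61, -0.26,  1.2 , -0.26])]
-1 90 [array([-0.17,  0.57,  0.82,  1.78, -0.48,  1.  , -0.75]), array([-0.58,  0.54,  0.56,  1.56, -0.31,  1.13,  0.3 ]), array([-0.59,  0.5 ,  0.58,  1.49, -0.28,  1.24,  0.28])]
```

Run:
```python
from h import *
psi0=np.deg2rad(179.2); o0=np.array([.5516+.096,-.2776-.0013,.012])
move_l([.17,.653,.38],feed=.3)
P=tcp(o0,psi0); R=Rt(psi0,-1)
movep(P+[0,0,.2],R)
p,d=camera("scene"); cv2.imwrite("pics/s1.png",p[:,:,::-1])
move_l(P+[0,0,.06],feed=.25)
r=move_l(P,feed=.08,until_force=8); s=sense(); print(r,s["position"],s["wrist_force"],s["time_s"],P)
p,d=camera("scene"); cv2.imwrite("pics/s2.png",p[:,:,::-1])
```

```text
False [ 0.5558262  -0.27797846  0.15337741] [ 0.12907663 -1.30005203  0.33597102] 5.9167 [ 0.55560897 -0.27761548  0.153     ]
```

View pics/s2.png

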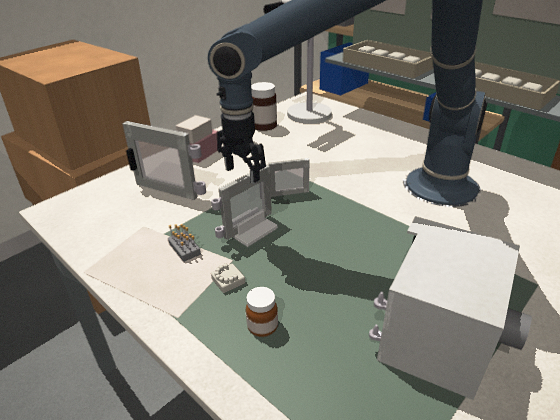

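The fingers straddle the top rail of the mid-size door at about (243,175). Next: close and lift.

Run:
```python
from h import *
command_gripper(.0,80); s=sense(); print("gap",s["finger_gap"],s["wrist_force"])
b=s["wrist_force"]
p=s["position"]
r=move_l(p+[0,0,.04],feed=.06); s=sense(); print(s["wrist_force"]-b)
move_l(p+[0,0,.12],feed=.15); sleep(.2)
s=sense(); print(s["position"],s["wrist_force"]-b,s["ft_torque"],s["finger_gap"],s["time_s"])
for n in("scene","top"):
    q,d=camera(n); cv2.imwrite(f"pics/{n}3.png",q[:,:,::-1]); np.savez(f"pics/{n}3.npz",p=q,d=d)
```

```text
gap 0.010904849982358312 [-0.91540172 -0.34634459  1.64320588]
[ 1.9528222  -0.55455987 -6.17009026]
[ 0.55534635 -0.27738121  0.27217164] [ 1.07671879  0.64524562 -6.02651068] [0.01018425 0.0035884  0.05405393] 0.01124478774181011 8.3417
```

View pics/scene3.png

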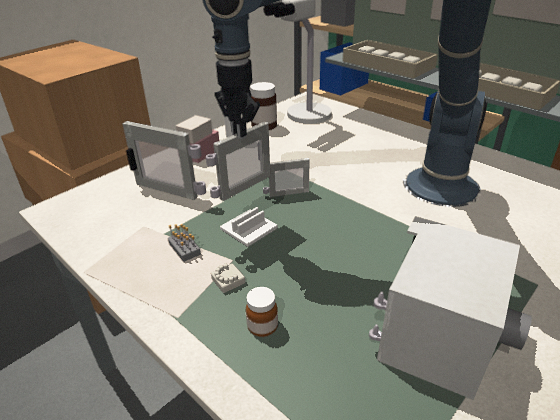

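View pics/top3.png

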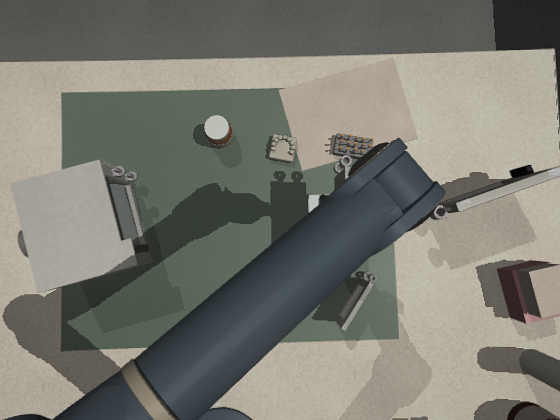

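Run:
```python
from h import *
psi=TH+np.deg2rad(50); e1=np.array([-np.sin(TH-np.pi),np.cos(TH-np.pi)]); print(e1)
a=AX-.13*e1
movep(tcp([*a,.13],psi),Rt(psi,-1))
b=AX-.06*e1
move_l(tcp([*b,.068],psi),feed=.12); sleep(.3)
s=sense(); print(s["position"],s["wrist_force"],s["finger_gap"],s["time_s"], tcp([*b,.068],psi))
for n in("scene","top"):
    q,d=camera(n); cv2.imwrite(f"pics/{n}4.png",q[:,:,::-1]); np.savez(f"pics/{n}4.npz",p=q,d=d)
    o=np.array([*b,.068]); print(n,proj(n,[o+[0,0,.127],o+[0,0,.105],o+[0,0,.042],o+[0,0,.02]]).round(1))
p=np.load("pics/top4.npz")["p"][150:200,90:170,::-1]; s4=np.load("pics/scene4.npz")["p"][250:370,300:420,::-1]
a=cv2.resize(p,None,fx=5,fy=5,interpolation=cv2.INTER_CUBIC);c=cv2.resize(s4,None,fx=3.333,fy=3.333,interpolation=cv2.INTER_CUBIC)
k=np.zeros((400,800,3),np.uint8);k[:a.shape[0],:400]=a;k[:c.shape[0],400:]=c[:400,:400];cv2.imwrite("pics/crop4.png",k)
```

```text
[-0.24750635  0.96888627]
[0.62962848 0.04488255 0.209399  ] [-0.64608975  0.79094115 -4.357467  ] 0.011099798831570709 10.725 [0.62939716 0.04544686 0.209     ]
scene [[350.5 265. ]
 [349.6 274.2]
 [347.2 299.2]
 [346.4 307.4]]
top [[138.3 158.1]
 [141.5 160. ]
 [149.9 164.8]
 [152.6 166.3]]
```

View pics/scene4.png

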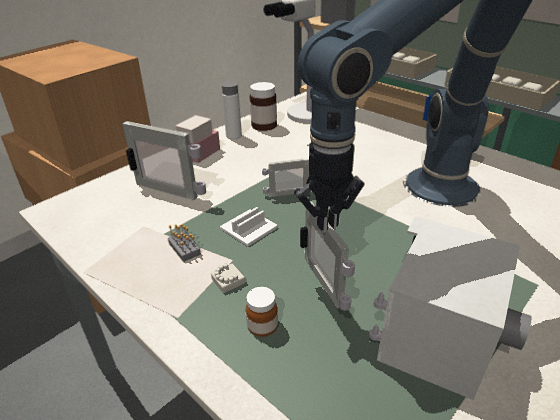

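View pics/top4.png

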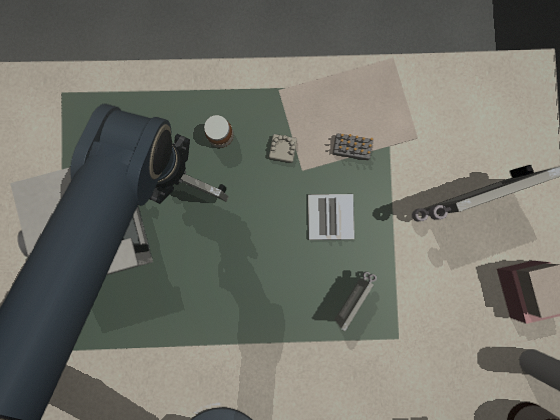

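View pics/crop4.png

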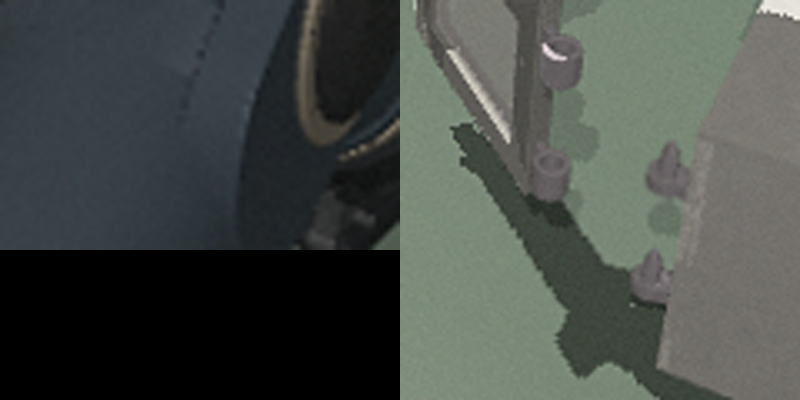

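Run:
```python
from h import *
psi=TH+np.deg2rad(50); e1=np.array([-.2475,.9689]); b=AX-.06*e1
o=np.array([b[0]+.0002,b[1]-.0006,.0684])
ey=np.array([np.cos(psi),np.sin(psi),0]);ex=np.array([np.sin(psi),-np.cos(psi),0])
z=np.load("pics/scene4.npz");W=cloud("scene",z["d"])
D=np.stack([(W-o)@ex,(W-o)@ey,W[...,2]-o[2]],-1)
v,u=np.mgrid[0:420,0:560]; roi=(u>295)&(u<362)&(v>200)&(v<320)
in_=lambda a,l,h:(a>l)&(a<h)
X,Y,Z=D[...,0],D[...,1],D[...,2]
m=roi&in_(X,-.02,.02)&in_(Y,.0,.19)&in_(Z,-.02,.16)
print("n",m.sum())
f=m&in_(X,-.014,.0)&in_(Y,.018,.174)&in_(Z,.002,.11)
A=np.c_[np.ones(f.sum()),Y[f],Z[f]]; k,_,_,_=np.linalg.lstsq(A,X[f],rcond=None)
r=X[f]-A@k; g=abs(r)<.004; k=np.linalg.lstsq(A[g],X[f][g],rcond=None)[0]; print("face X = a+bY+cZ",k,np.std((X[f]-A@k)[g]),g.sum(), "median",np.median(X[f]))
# hinge-side edge face at Y~.016
h=m&in_(X,-.005,.006)&in_(Y,.005,.03)&in_(Z,.0,.15); print("hinge edge Y",np.percentile(Y[h],[10,50,90]),h.sum())
for z0,z1 in((.015,.047),(.10,.132)):
    kk=roi&in_(X,-.02,.02)&in_(Y,-.02,.012)&in_(Z,z0,z1); P=D[kk]; print("kn",kk.sum(),P.min(0).round(4),P.max(0).round(4),np.median(P,0).round(4))
# bottom edge
bt=m&in_(Z,-.02,.01); 
for yy in (.04,.08,.12,.16):
    q=m&in_(Y,yy-.01,yy+.01)&in_(X,-.014,.01); print(yy,np.percentile(Z[q],[0,2,98,100]).round(4))
```

```text
n 2777
face X = a+bY+cZ [-0.00760167  0.01002236  0.02827058] 0.001938535744807555 1565 median -0.004089120818160227
hinge edge Y [0.00947873 0.02038851 0.02214542] 261
kn 161 [-0.0124 -0.0083  0.0187] [0.0089 0.0119 0.0437] [-0.0034 -0.001   0.0351]
kn 181 [-0.0122 -0.0072  0.1045] [0.0092 0.0119 0.128 ] [-0.0039 -0.001   0.1197]
0.04 [-0.0014  0.003   0.1502  0.1513]
0.08 [-0.0011  0.0046  0.1572  0.16  ]
0.12 [0.0017 0.0034 0.1384 0.1494]
0.16 [0.0005 0.006  0.137  0.1488]
```

```bash
cat > fit.py <<'E'
from h import *
from scipy.optimize import least_squares
def cyl(W,c,r,z0,z1,tol=.006):
    c=np.array(c,float)
    for _ in range(4):
        rr=np.hypot(W[...,0]-c[0],W[...,1]-c[1])
        m=(abs(rr-r)<tol)&(W[...,2]>z0)&(W[...,2]<z1)
        P=W[m][:,:2]
        s=least_squares(lambda q:np.hypot(*(P-q).T)-r,c,loss="soft_l1",f_scale=.001); c=s.x
    return c,len(P)
E
python3 - <<'E'
from fit import *
psi=TH+np.deg2rad(50); e1=np.array([-.2475,.9689]); b=AX-.06*e1; o=np.array([b[0]+.0002,b[1]-.0006,.0684])
ey=np.array([np.cos(psi),np.sin(psi)])
for n in ("scene4","scene0"):
    W=cloud("scene",np.load(f"pics/{n}.npz")["d"])
    if n=="scene4":
        W2=W.copy(); Y=(W[...,:2]-o[:2])@ey; W2[Y>.012]=np.nan
        for z0,z1 in((.02,.042),(.105,.127)):
            c,k=cyl(W2,o[:2],.011,o[2]+z0-.001,o[2]+z1-.003); print("kn",c.round(4),k,(c-o[:2]).round(4))
    for r,z0,z1,t in((.011,.127,.135,.003),(.005,.138,.149,.003),(.011,.042,.05,.003),(.005,.053,.064,.003)):
        c,k=cyl(W,AX,r,z0,z1,t); print(n,r,z0,c.round(4),k)
# top camera, original door, knuckle in stand
W=cloud("top",np.load("pics/top0.npz")["d"]);
E
```

```text
kn [0.6687 0.1235] 107 [-0.0008 -0.0043]
kn [0.668  0.1232] 118 [-0.0014 -0.0046]
scene4 0.011 0.127 [0.6549 0.1874] 73
scene4 0.005 0.138 [0.6549 0.1868] 22
scene4 0.011 0.042 [0.6545 0.1868] 50
scene4 0.005 0.053 [0.6545 0.186 ] 19
scene0 0.011 0.127 [0.6549 0.1874] 74
scene0 0.005 0.138 [0.655  0.1867] 31
scene0 0.011 0.042 [0.654  0.1871] 55
scene0 0.005 0.053 [0.6551 0.1865] 25
```

Run:
```python
from fit import *
p0=sense()["position"]; 
r=move_l(p0+[-.0136,.0635,0],feed=.08,until_force=10); sleep(.3)
s=sense(); print(r,s["position"]-p0,s["position"],s["wrist_force"],s["time_s"])
q,d=camera("scene"); np.savez("pics/scene5.npz",p=q,d=d); cv2.imwrite("pics/crop5.png",cv2.resize(q[240:350,330:430,::-1],None,fx=5.4,fy=5.4,interpolation=cv2.INTER_CUBIC))
W=cloud("scene",d); psi=TH+np.deg2rad(50); ey=np.array([np.cos(psi),np.sin(psi)])
A=np.array([.6548,.1868]); W2=W.copy(); W2[(W[...,:2]-A)@ey>.012]=np.nan
for z0,z1 in((.02,.042),(.105,.127)):
    c,k=cyl(W2,A,.011,.0684+z0,.0684+z1-.003); print("kn",c.round(4),k)
print(proj("scene",[[*A,.1954],[*A,.1734],[*A,.157],[*A,.1104],[*A,.0884],[*A,.072]]).round(1))
```

```text
False [-1.35396032e-02  6.30234586e-02  2.99930304e-05] [0.61594433 0.10821673 0.2091949 ] [ 0.54676109  0.41755528 -4.59835184] 12.0833
kn [0.6553 0.1855] 114
kn [0.6548 0.1861] 126
[[383.6 276. ]
 [382.2 285.4]
 [381.1 292.1]
 [378.2 310.5]
 [376.8 318.7]
 [375.9 324.7]]
```

View pics/crop5.png

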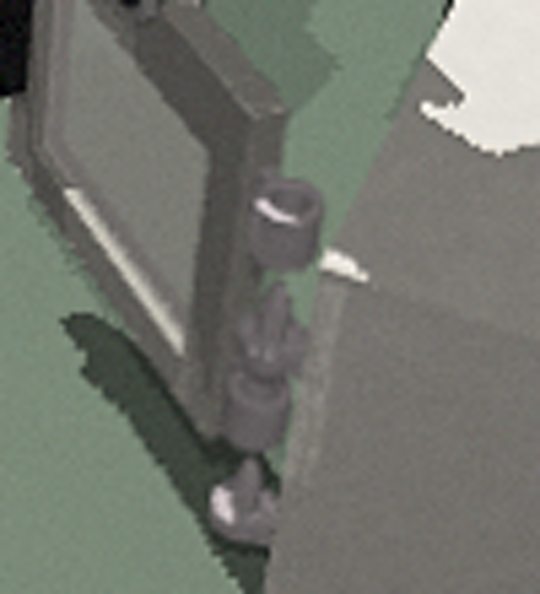

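Run:
```python
from fit import *
p0=sense()["position"]
move_l(p0+[-.0002,.0010,0],feed=.03)
r=move_l(p0+[-.0002,.0010,-.043],feed=.025,until_force=8); sleep(.2)
s=sense(); print(r,s["position"]-p0,s["wrist_force"],s["ft_torque"],s["finger_gap"],s["time_s"])
q,d=camera("scene"); np.savez("pics/scene6.npz",p=q,d=d); cv2.imwrite("pics/crop6.png",cv2.resize(q[240:350,330:430,::-1],None,fx=5.4,fy=5.4,interpolation=cv2.INTER_CUBIC))
```

```text
True [-0.00078258 -0.00033861 -0.03951408] [-0.87998578 -1.89810269  5.97251667] [-0.27631548  0.10377674 -0.07608506] 0.010978508056552717 13.9917
```

View pics/crop6.png

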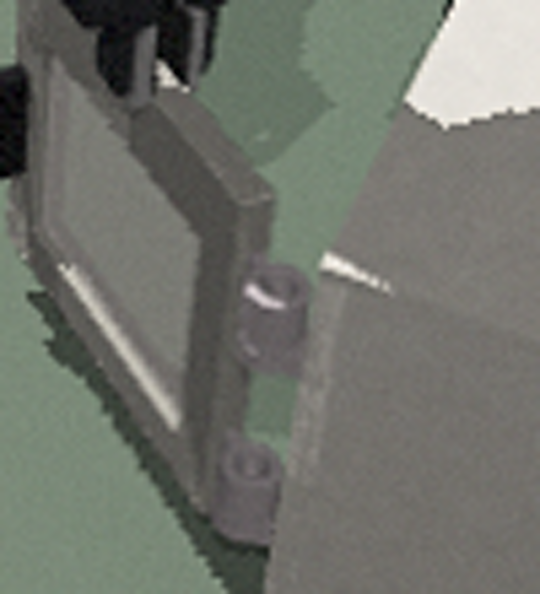

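Both knuckles are down on the brackets: 39.5 mm descent, contact stop, and the crop shows the lower knuckle on its bracket at (248,500). Now release, retreat upward and check reachability of the closing arc.

Run:
```python
from h import *
sleep(.2)
command_gripper(.055); s=sense(); print(s["finger_gap"],s["wrist_force"],s["time_s"])
move_l(s["position"]+[0,0,.10],feed=.15); sleep(.2)
q,d=camera("scene"); np.savez("pics/scene7.npz",p=q,d=d); cv2.imwrite("pics/scene7.png",q[:,:,::-1])
A=np.array([.6548,.1866])
def pose(op,x,y,s,z=.170):
    psi=TH+np.deg2rad(op); ey=np.array([np.cos(psi),np.sin(psi)]);ex=np.array([np.sin(psi),-np.cos(psi)])
    p=A+x*ex+y*ey; return [*p,z],Rt(psi+np.pi/2,s)
for s in(1,-1):
    for op in(50,25,0):
        q=inverse_kinematics(*pose(op,-.02,.13,s)); print(s,op,None if q is None else q.round(2))
print(sense()["joint_pos"].round(2))
```

```text
0.05495427028478974 [-0.05169773  0.37539506  0.27805391] 14.7333
1 50 [-0.94  0.74  1.22  1.78 -0.76  1.18 -1.5 ]
1 25 [-1.01  0.59  1.12  1.89 -0.61  1.06 -2.09]
1 0 [-1.13  0.54  1.12  1.94 -0.57  1.03 -2.64]
-1 50 [-0.53  0.47  0.5   1.76 -0.26  0.98  1.19]
-1 25 [-0.71  0.41  0.63  1.87 -0.3   0.95  0.74]
-1 0 [-0.91  0.4   0.76  1.93 -0.34  0.94  0.26]
[-0.9   0.48  0.94  1.65 -0.41  1.23 -0.31]
```

View pics/scene7.png

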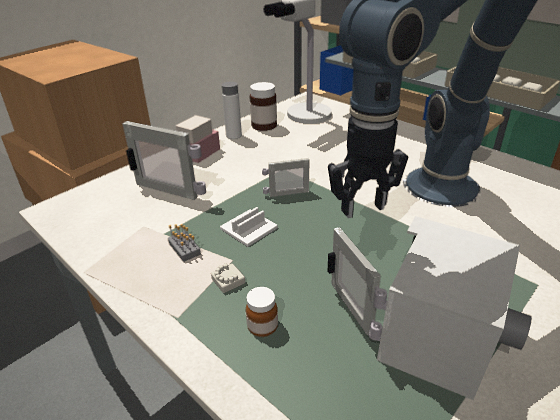

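```bash
cat >> h.py <<'E'
A2=np.array([.6548,.1866])
def pose(op,x,y,s=-1,z=.170):
    psi=TH+np.deg2rad(op); ey=np.array([np.cos(psi),np.sin(psi)]);ex=np.array([np.sin(psi),-np.cos(psi)])
    p=A2+x*ex+y*ey; return [*p,z],Rt(psi+np.pi/2,s)
E
python3 - <<'E'
from h import *
command_gripper(0.0)
movep(*pose(50,-.07,.13,z=.31))
move_l(*pose(50,-.07,.13),feed=.2)
s=sense(); print(s["position"],s["time_s"])
b=s["wrist_force"]
for op in range(50,9,-5):
    r=move_l(*pose(op,-.021,.13),feed=.08,until_force=12); s=sense(); print(op,r,(s["wrist_force"]-b).round(1),round(s["time_s"],2))
    if r: break
q,d=camera("scene"); cv2.imwrite("pics/scene8.png",q[:,:,::-1])
E
```

```text
[0.66252272 0.03905285 0.17125632] 18.5667
50 False [-0.3 -0.5  0.2] 19.32
45 False [-1.5 -0.  -1.6] 19.62
40 False [-0.6  0.2 -0.3] 19.91
35 False [-1.4 -0.6 -0.9] 20.2
30 False [-0.8 -0.7 -0.7] 20.49
25 False [ 0.1 -0.6 -0.8] 20.78
20 False [-0.1 -0.1 -0.5] 21.07
15 False [-1.  -0.5  0.4] 21.37
10 False [ 0.4 -0.5 -0.6] 21.66
```

View pics/scene8.png

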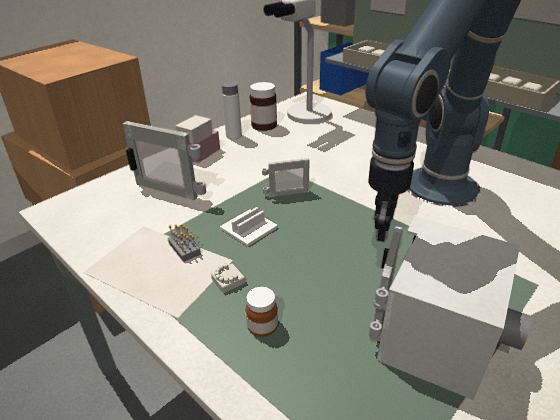

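Run:
```python
from h import *
b=sense()["wrist_force"]
for op,x in((6,-.021),(3,-.021),(0,-.021),(0,-.014),(0,-.006)):
    r=move_l(*pose(op,x,.13),feed=.03,until_force=9); s=sense(); print(op,x,r,s["position"].round(4),(s["wrist_force"]-b).round(1),round(s["time_s"],2))
    if r: break
p=s["position"]-np.array([*A2,0]); ex=np.array([-.2475,.9689,0]); print("tool box x",p@ex)
q,d=camera("scene"); cv2.imwrite("pics/scene9.png",q[:,:,::-1])
```

```text
6 -0.021 False [0.5404 0.1214 0.17  ] [1.  0.5 0.1] 22.17
3 -0.021 False [0.537  0.1277 0.17  ] [0.1 0.8 0. ] 22.55
0 -0.021 False [0.5341 0.134  0.17  ] [0.6 0.1 0.3] 22.93
0 -0.014 False [0.5325 0.1399 0.17  ] [ 0.7 -3.2  0.9] 23.32
0 -0.006 True [0.5323 0.1397 0.1699] [ 0.1 -1.3  1.2] 23.54
tool box x -0.015075318632540233
```

View pics/scene9.png

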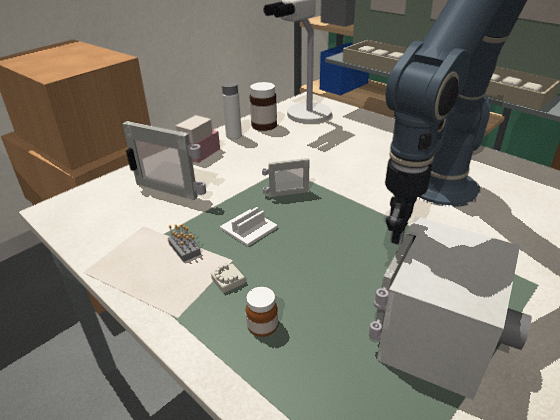

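Run:
```python
from h import *
move_l(*pose(0,-.08,.13),feed=.08)
move_l(*pose(0,-.09,.13,z=.33),feed=.2)
move_l([.48,-.20,.36],feed=.25); sleep(.3)
s=sense(); print(s["time_s"],s["wrist_force"])
for n in("scene","top"):
    q,d=camera(n); cv2.imwrite(f"pics/{n}10.png",q[:,:,::-1]); np.savez(f"pics/{n}10.npz",p=q,d=d)
W=cloud("top",d); e1=np.array([-.2475,.9689]);e2=np.array([-.9689,-.2475]); P=W[...,:2]-A2; X=P@e1;Y=P@e2;Z=W[...,2]
for y in (.03,.06,.09,.12,.14,.16):
    m=(abs(Y-y)<.008)&(X>-.06)&(X<.012)&(Z>.165)&(Z<.188); print(y,m.sum(),X[m].min().round(4) if m.any() else None,np.median(X[m]).round(4),np.median(Z[m]).round(4))
cv2.imwrite("pics/crop10.png",cv2.resize(q[150:280,80:180,::-1],None,fx=4.5,fy=4.5,interpolation=cv2.INTER_CUBIC))
```

```text
27.0583 [-0.14371749  1.13950567 -0.99521269]
0.03 76 -0.0076 -0.0009 0.1784
0.06 73 -0.0077 -0.0018 0.178
0.09 68 -0.0081 -0.0022 0.1766
0.12 66 -0.0081 -0.0025 0.1763
0.14 65 -0.0091 -0.0019 0.175
0.16 48 -0.0095 -0.0054 0.1752
```

View pics/scene10.png

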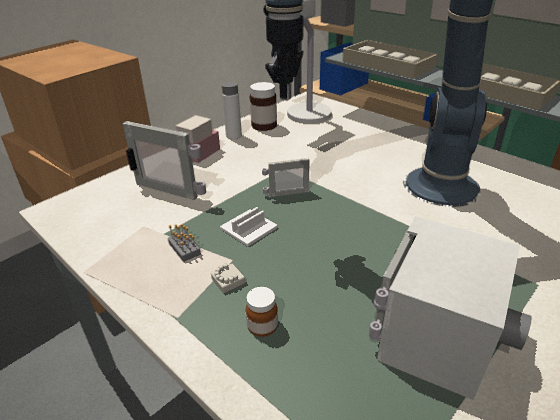

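View pics/crop10.png

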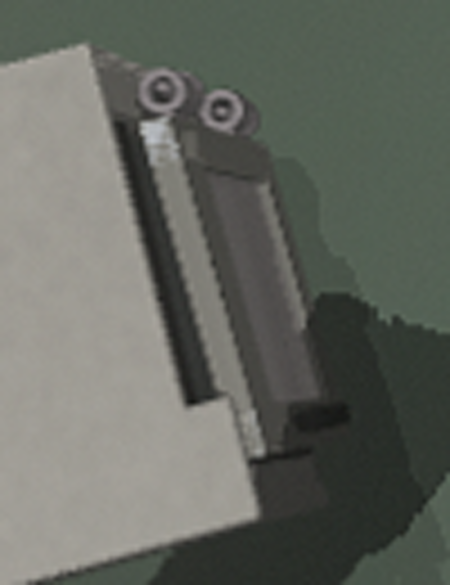

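The top view shows the door shut, with its corner under the keeper and both pin tips centred in their knuckles. I'm handing in.

```bash
python3 -c "
from rig import *
finish_job(); print(sense()['time_s'])"
```

```text
the job is handed in; nothing more can be done
the job is handed in; nothing more can be done
```

The door is back on the box's two hinge pins and shut against its seal, and the job is handed in. The robot's clock read about 27 s at my last check, just before hand-in.

- **Pick-up:** I took the middle-sized door from the drying stand, pinching its top rail with an 80 N grip.
- **Hanging:** I held it about 50° open, moved it in sideways and lowered it 39.5 mm at 25 mm/s until it touched down. The wrist force change was about 10 N. I then let go with both knuckles down.
- **Closing:** I swung the door shut with closed fingers until it met a firm stop at about 9 N, then backed off.

**Last checks, from the camera images:**
- The pins are visible in both knuckles.
- The outer face lies about 8 to 9.5 mm outside the hinge plane, where 7 mm would be exactly shut. That puts the free edge roughly 1 to 2 mm out, against the 12 mm allowed.
- The free edge sags about 3 mm, a lean of about 0.025 rad against the 0.08 allowed.
- The cast, bur block and jar look unmoved in the pictures; I did not measure them.
- The arm stands clear of everything.

**Disagreement along the way:** the first camera measurement of the door in the grip was about 4 mm off the planned position. I corrected for that before lowering it. No later check failed.

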